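# Sort the gearbox teardown: gears to the spindle, caps to tray or scrap

## Robot

A 6-joint arm with a two-finger parallel gripper is mounted at the origin on the work surface. World frame = base frame: x ahead of the robot, y to its left, z up, the work surface at z = 0. Lengths are in m, angles in degrees, forces in N, time in s.
With the tool pointing down it reaches from about 0.4 to 0.825 m from the base axis. Payload 7 kg.
Tool frame: the origin (TCP) lies midway between the tips of the shut fingers; the grasp point (between the pads) lies 19 mm behind it; y points along the fingers, z is the direction in which the jaws open and shut, and the axes are right-handed (so a half turn about y gives the same grasp; the last joint's range is limited). The gripper opens to 88 mm and grips with 3 to 60 N. Pads are 19 mm wide; open, the fingers measure 130 mm over their backs; the gripper's body (78 mm by 193 mm) begins 47 mm behind the grasp point.
Start: joints at [-55.628, 20.546, 0.682, 0, -70.136, -16.507], TCP at [0.207, -0.642, 0.227] pointing down, gripper open.
Joint ranges: [-176.03, 176.03], [-82.01, 121.73], [-58.28, 71.71], [-173.87, 95.51], [-174.79, -0.11], [-173.66, 173.66]. Speed limits (degrees/s): [136.94, 136.94, 172.46, 180, 180, 180].

## Interface

Orientations are given as a 3x3 rotation matrix whose columns are the frame's x, y, z axes.
In Python, from station import robot, cams gives the robot as it stands. The module is installed in compiled form; this text tells all that it offers.
- The arm moves only by the tool arm_command, never from a script. Its argument "commands" is a list of rows, each a list of 3 entries, a list of its own where there are three numbers: the turn, a rotation vector about the world's x, y, z in rad, then the shift along the world's x, y, z in cm, then the closure, from 0 (fully open) to 1 (shut). In form: [[[rx, ry, rz], [dx, dy, dz], grip], ...]. A call has exactly 5 rows; each row shifts and turns the pose as measured when the row begins; what a row does not reach is not made up. A row lasts 1/8 s, in which the tool goes at most 62.5 mm and 10.7 degrees, less where a joint would pass 70% of its speed; a pose out of reach is approached as far as the arm can. A call with a gripper value outside its range is refused whole. The fingers move at their own pace and stop on an object; "grip_force" is the grip in N (left out, the last holds). Time passes only in rows, so rows that do not move let the fingers close, or fill a call up. It gives the time, the measured TCP pose, the force and the opening at its end, in the units of the state.
- robot.read_state(): the state, without advancing time (a new reading comes with each control period).
- cams.read_camera(name): name is "scene" or "top" or "wrist"; returns a dict with "image" (420x560x3 uint8, red, green, blue), "range_z" (420x560 float32, m along the optical axis (not along the pixel's ray), 0 where there is no reading), "intrinsics" (3x3 intrinsics, pixels), "extrinsics" (4x4, takes a point from camera to world coordinates). Camera axes: x right, y up, looking along -z (the intrinsics and any distortion apply to the point x, -y, -z); pixel columns grow to the right and rows downward; lengths in m; the calibration is good to about 2 mm. The wrist camera is an equidistant fisheye: a pixel r from the principal point sees the ray r / f radians off the axis. A picture is of the moment at which its call begins.
- robot.job_done(): hands the job in, once; it reports no verdict.
Trained networks look in a picture, given as the dict that the camera call returned (one of the last four; its "shot" number tells which), for a name from the list of things; names that differ only in an ending like _2 or _b are one class to them, and where a whole thing is asked for, a point or a joint stands for the part that bears it (a point fixed in the world has none). Each returns a list of dicts, best first, with "conf" (0 to 1); they miss things now and then, are a little off and sometimes report something else, mostly with a low value. They report only what shows in the picture. A call takes as long as a camera call. They do not tell look-alikes from the thing itself.
- cams.silhouettes(target, picture): "region" (420x560 bool, what is visible of it) and "position" ([column, row] in pixels, amid what is visible of it).
The state is a dict: "time_s": time; "joints": joint angles; "qd": joint speeds; "effort": joint torques, N m; "position": TCP position; "tool_rot": TCP orientation; "wrist_force": force on the tool from outside, world axes, zero at the start; "moment": the same for the moment, N m; "opening": opening from 0.0 (shut) to 1.0 (fully open).
Only numpy, scipy, OpenCV 4.12 (cv2) and the standard library are available. Lean on these libraries where they do the work, as an engineer would, in place of code of your own. Each camera call takes 0.05 s, during which the arm holds its last target. There are 200 camera calls.

## Task

Put away the gearbox parts lying on the bench. Thread both gears over the upright post of the gear stand, the wide gear at the bottom and the small one resting on it; lay each of the two sound bearing caps flat in its own bay of the two-bay tray, and lay the cap that is missing one of its two bosses flat on the floor of the round scrap dish. Keep all the caps boss side up, and leave the white bottle and the wrench where they are.

Things in the scene. Friction and masses are not known exactly. Their poses are not given: they have to be found in the camera images.
- gear_wide: wide steel spur gear lying flat: 60 mm outer diameter, 28 mm bore, 20 mm thick. Origin: centre of its underside, z up along its axis. 0.22 to 0.45 kg.
- gear_small: small steel spur gear lying flat: 44 mm outer diameter, 28 mm bore, 18 mm thick. Origin: centre of its underside, z up along its axis. 0.09 to 0.18 kg.
- cap_a: dark cast-iron bearing cap, a rounded block 76 (its x) x 44 (its y) x 22 mm high, lying underside up; sound: two round bosses (bright machined, 22 mm diameter, 12 mm tall) stand on its upper face, at x = -23 and +23 mm. Same as cap_b. Two small dark bolt holes, x = 0, y = -15 and +15 mm, mark its face. Origin: centre of the face it lies on; z up. 0.21 to 0.42 kg.
- cap_b: dark cast-iron bearing cap, a rounded block 76 (its x) x 44 (its y) x 22 mm high, lying underside up; sound: two round bosses (bright machined, 22 mm diameter, 12 mm tall) stand on its upper face, at x = -23 and +23 mm. Same as cap_a. Two small dark bolt holes, x = 0, y = -15 and +15 mm, mark its face. Origin: centre of the face it lies on; z up. 0.21 to 0.42 kg.
- cap_bad: dark cast-iron bearing cap, a rounded block 76 (its x) x 44 (its y) x 22 mm high, lying underside up; faulty: only one boss (bright machined, 22 mm diameter, 12 mm tall), at x = +23 mm; the one at x = -23 mm is missing. Two small dark bolt holes, x = 0, y = -15 and +15 mm, mark its face. Origin: centre of the face it lies on; z up. 0.21 to 0.42 kg.
- gear_stand: gear stand, fixed: square wooden base 90 x 90 x 8 mm with a steel post in its middle, 16 mm diameter, its top 53 mm above the bench (tapered over the last 6 mm). Origin: centre of the underside, on the bench; z along the post.
- cap_tray: low plywood tray, fixed: 100 (x) x 190 (y) x 12 mm outside, walls 4 mm, floor 4 mm thick, split by a wall across the middle (at y = 0) as high as the rim into two equal bays, each 92 (x) x 89 (y) mm inside, centred at y = +47 and -47 mm. Origin: centre of the underside, on the bench.
- scrap_dish: round shallow steel dish, fixed: 140 mm across the rim, 20 mm high, wall 3 mm flaring from 120 mm outside diameter at the bottom, floor 4 mm thick. Origin: centre of the underside, on the bench.
- oil_bottle: bystander: white oil bottle with red cap, 66 mm diameter, 140 mm tall, standing loose. Origin: centre of its base. Leave alone.
- wrench: bystander: steel wrench, 160 mm long along its x, lying loose on the bench. Origin: its middle, on the bench. Leave alone.
Not all that is in view belongs to the job. Leave any brown or green look-alike of the gear_wide alone.

How it is judged:
By the outcome, as a careful person would: the job done as asked, in the order asked, and still so for the second after the job is handed in, with the robot touching nothing.
It also fails if it takes over 128 s, if anything falls off the work surface, if the arm or the gripper's body presses on something with over 40 N, if the wrist force passes 120 N, or if a joint passes its speed limit or range.

## Working session

There is one attempt and no reset: what is moved stays moved. The work goes in short steps, Python scripts to look and compute and a tool call to move; the robot and the scene stay as the last step left them, time stands still between calls to the robot, and variables do not carry over. Pictures are saved under pics/ and viewed, about 12 in all and at most 16, crops included, and the job is handed in when it is done.

Besides the shell and the picture viewer there is one more tool, called after ">>>" as name([rows], argument=value, ...), one row to a line, values as JSON. arm_command: Moves the arm, as the interface text tells. Its arguments: {"type":"object","properties":{"commands":{"type":"array"},"grip_force":{"type":"number"}},"required":["commands"]}

```bash
mkdir -p pics
python3 - <<'E'
from station import robot,cams
import cv2,numpy as np
s=robot.read_state();print({k:np.round(v,3).tolist() for k,v in s.items()})
for n in("scene","top"):
    p=cams.read_camera(n);cv2.imwrite(f"pics/{n}0.png",p["image"][:,:,::-1]);print(n,p["intrinsics"].tolist(),np.round(p["extrinsics"],3).tolist())
E
```

```text
{'time_s': 0.0, 'joints': [-55.629, 20.591, 0.632, -0.019, -70.137, -16.506], 'qd': [0.052, -0.014, 0.019, 0.081, -0.16, 0.122], 'effort': [0.001, -58.272, 29.306, 6.997, 0.007, -0.0], 'position': [0.207, -0.642, 0.226], 'tool_rot': [[0.952, -0.001, -0.307], [0.307, 0.002, 0.952], [-0.0, -1.0, 0.002]], 'wrist_force': [0.179, 0.325, 0.392], 'moment': [-0.059, -0.037, 0.005], 'opening': 1.001}
scene [[531.5077582876763, 0.0, 289.2662468296087], [0.0, 531.5077582876763, 201.0653174061483], [0.0, 0.0, 1.0]] [[0.474, -0.629, 0.616, 1.205], [0.88, 0.326, -0.344, -0.384], [0.016, 0.705, 0.709, 0.797], [0.0, 0.0, 0.0, 1.0]]
top [[417.6297586546052, 0.0, 283.31601322268], [0.0, 417.6297586546052, 213.74440645248785], [0.0, 0.0, 1.0]] [[0.024, 0.995, -0.101, 0.432], [-1.0, 0.025, 0.009, 0.015], [0.012, 0.101, 0.995, 0.935], [0.0, 0.0, 0.0, 1.0]]
```

View pics/top0.png

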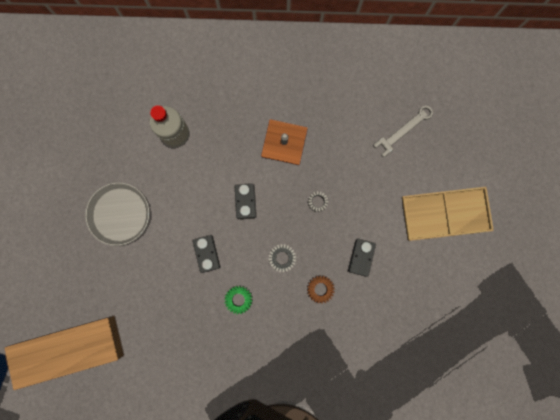

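View pics/scene0.png

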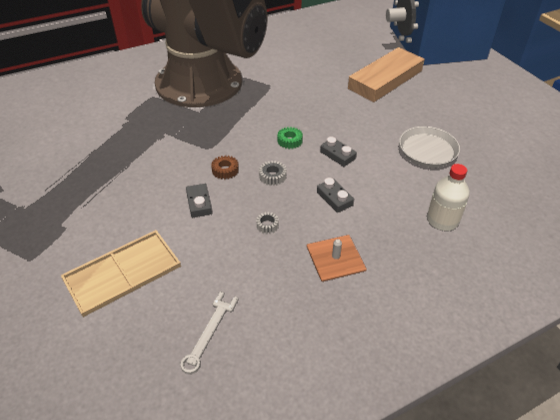

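```bash
cat > h.py <<'E'
from station import robot,cams
import cv2,numpy as np
def world(p):
    K=p["intrinsics"];E=p["extrinsics"];v,u=np.mgrid[0:420,0:560];d=p["range_z"]
    P=np.stack([(u-K[0,2])/K[0,0]*d,-(v-K[1,2])/K[1,1]*d,-d],-1)
    return P@E[:3,:3].T+E[:3,3]
def rect(m,W,zlo,zhi):
    """Min-area rectangle in world xy of masked points in a height band."""
    Q=W[m&(W[...,2]>zlo)&(W[...,2]<zhi)]
    if len(Q)<5:return None
    (c,s,a)=cv2.minAreaRect((Q[:,:2]*1000).astype(np.float32))
    if s[0]<s[1]:s=s[::-1];a+=90
    return np.round([*c,*s,(a+90)%180-90,np.median(Q[:,2])*1000,len(Q)],1)
def st():
    s=robot.read_state();R=s["tool_rot"]
    print("t",round(s["time_s"],2),"p_mm",np.round(np.array(s["position"])*1000,1),"zyaw",round(np.degrees(np.arctan2(R[1][2],R[0][2])),1),"tilt",np.round(np.array(R)[:2,1],3),"F",np.round(s["wrist_force"],1),"open",round(s["opening"],3),"j",np.round(s["joints"],0))
    return s
E
python3 - <<'E'
from h import *
p=cams.read_camera("top");W=world(p)
print("bench z",np.median(W[280:300,130:180,2]))
for n,lo,hi in[("gear_wide",.01,.03),("gear_small",.01,.03),("cap_a",.012,.05),("cap_bad",.012,.05),("gear_stand",.003,.06),("cap_tray",.002,.03),("scrap_dish",.002,.04),("oil_bottle",.01,.2),("wrench",.0,.1)]:
    for r in cams.silhouettes(n,p):
        print(n,round(r["conf"],2),np.round(r["position"]),rect(r["region"],W,lo,hi))
E
```

```text
bench z 0.0012724503850009006
gear_wide 0.78 [319. 284.] [364.9 -77.3  56.4  54.9  35.1  20.5 405. ]
gear_wide 0.68 [286. 263.] [428.7   6.1  54.5  52.1 -88.6  20.9 360. ]
gear_wide 0.67 [247. 297.] [338.7  99.4  58.8  55.6 -89.3  20.6 436. ]
gear_small 0.45 [322. 201.] [557.2 -69.5  43.   40.1   0.6  18.5 153. ]
cap_a 0.85 [204. 252.] [434.4 173.   74.6  43.4  16.   23.6 668. ]
cap_a 0.73 [243. 204.] [552.7  92.2  75.6  43.9   4.9  23.7 685. ]
cap_bad 0.78 [360. 258.] [ 435.4 -167.5   74.2   43.6  -13.7   23.2  667. ]
gear_stand 0.61 [284. 141.] [ 691.6    8.2   93.4   92.4   78.1    9.5 1558. ]
cap_tray 0.65 [446. 210.] [ 537.8 -360.2  192.6  100.2  -82.     5.8 3731. ]
oil_bottle 0.94 [170. 128.] [ 703.3  254.8   65.    58.4  -50.8   96.5 1164. ]
wrench 0.63 [404. 129.] [ 731.6 -266.5  164.5   37.9  -47.9    8.1  690. ]
```

Run:
```python
from h import *
p=cams.read_camera("top");W=world(p)
def near(n,x,y,r,lo,hi):
    m=np.hypot(W[...,0]-x,W[...,1]-y)<r
    Q=W[m&(W[...,2]>lo)&(W[...,2]<hi)]
    c,R=cv2.minEnclosingCircle((Q[:,:2]*1000).astype(np.float32))
    print(n,rect(m,W,lo,hi),"circ",np.round(c,1),round(R,1))
near("wide",.433,.01,.045,.014,.03)
near("small",.557,-.066,.04,.013,.03)
near("capA",.434,.173,.06,.015,.05);near("capB",.553,.092,.06,.015,.05);near("bad",.435,-.168,.06,.015,.05)
near("post",.69,.008,.04,.035,.06);near("postall",.69,.008,.04,.02,.06);near("base",.69,.008,.08,.005,.012)
near("tray",.538,-.36,.13,.007,.03)
near("dish",.53,.36,.1,.013,.03)
```

```text
wide [429.8   7.2  58.6  56.8   0.9  20.8 405. ] circ [429.6   6.9] 29.9
small [557.2 -68.4  43.   42.    1.3  19.  153. ] circ [556.9 -69.3] 22.2
capA [435.  173.5  76.2  44.4  15.4  23.8 714. ] circ [434.5 173.4] 41.7
capB [552.8  92.2  76.2  44.1   5.   23.8 684. ] circ [552.8  92.5] 42.1
bad [ 435.2 -167.9   75.8   44.2  -13.2   23.3  715. ] circ [ 435.  -168.2] 42.4
post [692.    9.4  15.7  13.2   2.2  50.3  51. ] circ [692.    8.4] 8.0
postall [692.    9.4  15.6  13.3   3.1  49.7  61. ] circ [692.1   8.5] 8.0
base [ 688.3    9.2  153.1  138.1   29.8    9.3 1430. ] circ [690.8   9.8] 79.5
tray [ 558.8 -352.3  200.2  144.   -82.    10.6 1107. ] circ [ 536.5 -359.4] 106.6
dish [517.6 370.9 137.1 135.  -88.7  19.  631. ] circ [517.2 371. ] 69.7
```

>>> arm_command([
  [[0,0,0],[3.7,5,0],0],
  [[0,0,0],[3.7,5,0],0],
  [[0,0,0],[3.7,5,-1],0],
  [[0,0,0],[3.7,5,-1],0],
  [[0,0,0],[3.7,5,-1],0],
])

```text
time_s: 1.27
position: [0.3909, -0.3932, 0.1969]
tool_rot: [[0.954, 0.002, -0.3], [0.3, -0.002, 0.954], [0.001, -1.0, -0.002]]
wrist_force: [0.4, -1.3, 0.5]
opening: 0.995
```

>>> arm_command([
  [[0,0,0],[1,6,-1],0],
  [[0,0,0],[1,6,-1],0],
  [[0,0,0],[1,6,-1],0],
  [[0,0,0],[1,6,-1],0],
  [[0,0,0],[0,6,-1],0],
])

```text
time_s: 1.9
position: [0.4339, -0.088, 0.1474]
tool_rot: [[0.954, 0.007, -0.301], [0.301, -0.003, 0.954], [0.006, -1.0, -0.005]]
wrist_force: [0.4, 0.3, -0.2]
opening: 0.999
```

```bash
python3 -c "
from h import *
st()"
```

```text
t 1.9 p_mm [433.9 -88.  147.4] zyaw 107.5 tilt [ 0.007 -0.003] F [ 0.4  0.3 -0.2] open 0.999 j [ 14.   2. -34.   0. -53. -87.]
```

>>> arm_command([
  [[0,0,0],[-0.2,5,-1],0],
  [[0,0,0],[-0.2,4.5,-1],0],
  [[0,0,0],[0,0,-2],0],
  [[0,0,0],[0,0,0],0],
  [[0,0,0],[0,0,0],0],
])

```text
time_s: 2.52
position: [0.4306, 0.0145, 0.1084]
tool_rot: [[0.951, 0.011, -0.308], [0.308, -0.001, 0.951], [0.011, -1.0, -0.005]]
wrist_force: [-0.5, 0.5, 0.5]
opening: 1.002
```

Run:
```python
from h import *
st();p=cams.read_camera("wrist");cv2.imwrite("pics/w1.png",p["image"][:,:,::-1])
E=p["extrinsics"];print(np.round(E,3))
```

```text
t 2.52 p_mm [430.6  14.5 108.4] zyaw 108.0 tilt [ 0.011 -0.001] F [-0.5  0.5  0.5] open 1.002 j [  29.    4.  -39.    1.  -47. -101.]
[[-0.309 -0.914 -0.264  0.36 ]
 [ 0.951 -0.297 -0.082 -0.008]
 [-0.003 -0.277  0.961  0.265]
 [ 0.     0.     0.     1.   ]]
```

View pics/w1.png

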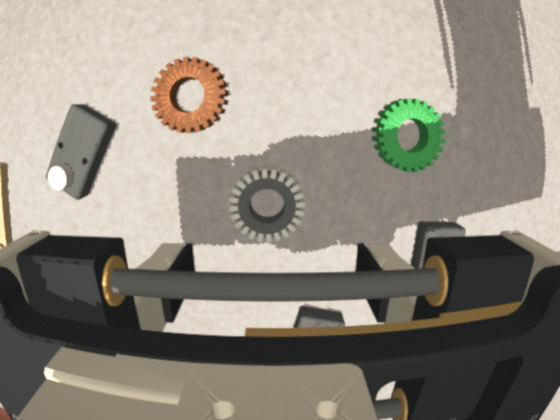

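```bash
cat >> h.py <<'E'
def wworld(p):
    K=p["intrinsics"];E=p["extrinsics"];v,u=np.mgrid[0:420,0:560];d=p["range_z"]
    a=(u-K[0,2])/K[0,0];b=(v-K[1,2])/K[1,1];r=np.hypot(a,b)+1e-9;t=np.tan(np.minimum(r,1.5))/r
    P=np.stack([a*t*d,-b*t*d,-d],-1);return P@E[:3,:3].T+E[:3,3]
def near(W,x,y,r,lo,hi):
    m=np.hypot(W[...,0]-x,W[...,1]-y)<r
    Q=W[m&(W[...,2]>lo)&(W[...,2]<hi)]
    c,R=cv2.minEnclosingCircle((Q[:,:2]*1000).astype(np.float32))
    print(rect(m,W,lo,hi),"circ",np.round(c,1),round(R,1))
E
python3 - <<'E'
from h import *
p=cams.read_camera("wrist");W=wworld(p);near(W,.43,.007,.04,.016,.03);print(p["intrinsics"][0],W[50,300])
E
```

```text
[ 427.     5.9   60.2   59.1   11.7   18.8 3068. ] circ [427.1   5.7] 30.4
[325.1922621    0.         274.73579028] [ 0.36006469 -0.0080332   0.26494536]
```

>>> arm_command([
  [[0,0.011,0],[-0.2,-0.8,-3],0],
  [[0,0,0],[0,0,-3],0],
  [[0,0,0],[0,0,-2],0],
  [[0,0,0],[0,0,-1.5],0],
  [[0,0,0],[0,0,-0.4],0],
])

```text
time_s: 3.25
position: [0.4319, 0.0042, 0.0103]
tool_rot: [[0.953, 0.008, -0.302], [0.302, 0.002, 0.953], [0.008, -1.0, -0.0]]
wrist_force: [0.1, -0.5, 0.1]
opening: 1.002
```

```bash
python3 -c "
from h import *
st()"
```

```text
t 3.25 p_mm [431.9   4.2  10.3] zyaw 107.6 tilt [0.008 0.002] F [ 0.1 -0.5  0.1] open 1.002 j [  27.   14.  -45.    0.  -31. -100.]
```

>>> arm_command([
  [[0,0.008,0],[-0.3,0.2,-0.4],0],
  [[0,0,0],[0,0,0],0.9],
  [[0,0,0],[0,0,0],0.9],
  [[0,0,0],[0,0,0],0.9],
  [[0,0,0],[0,0,0],0.9],
], grip_force=40)

```text
time_s: 3.88
position: [0.4301, 0.0065, 0.0081]
tool_rot: [[0.954, 0.003, -0.301], [0.301, 0.004, 0.954], [0.004, -1.0, 0.003]]
wrist_force: [-0.2, -0.1, -3.8]
opening: 0.676
```

>>> arm_command([
  [[0,0,0],[0,0,0],0.9],
  [[0,0,0],[0,0,0],0.9],
  [[0,0,0],[0,0,3],0.9],
  [[0,0,0],[0,0,4],0.9],
  [[0,0,0],[0,0,2],0.9],
])

```text
time_s: 4.5
position: [0.4276, 0.0055, 0.0983]
tool_rot: [[0.954, -0.004, -0.3], [0.3, 0.001, 0.954], [-0.003, -1.0, 0.002]]
wrist_force: [0.7, 0.1, -2.3]
opening: 0.683
```

Run:
```python
from h import *
s=st();p=cams.read_camera("wrist");cv2.imwrite("pics/w2.png",p["image"][:,:,::-1])
x,y,z=s["position"];W=wworld(p);near(W,x,y,.028,z+.005,z+.03)
```

```text
t 4.5 p_mm [427.6   5.5  98.3] zyaw 107.5 tilt [-0.004  0.001] F [ 0.7  0.1 -2.3] open 0.683 j [  27.    5.  -39.   -0.  -46. -100.]
[ 427.3    4.2   55.5   53.1   -8.7  109.3 3908. ] circ [427.4   5.4] 28.0
```

View pics/w2.png

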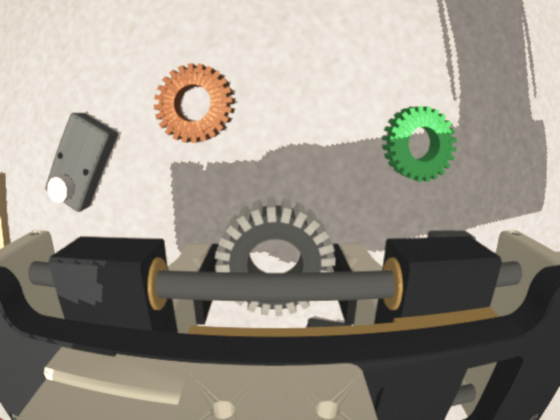

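>>> arm_command([
  [[0,0,0],[5.4,0,0],0.9],
  [[0,0,0],[5.4,0,0],0.9],
  [[0,0,0],[5.4,0,0],0.9],
  [[0,0,0],[5.4,0,0],0.9],
  [[0,0,0],[4.7,0,0],0.9],
])

```text
time_s: 5.18
position: [0.6948, 0.0052, 0.0972]
tool_rot: [[0.953, -0.004, -0.302], [0.302, 0.003, 0.953], [-0.003, -1.0, 0.004]]
wrist_force: [0.4, 0.4, -3.0]
opening: 0.677
```

>>> arm_command([
  [[0,0,0],[0,0,0],0.9],
  [[0,0,0],[0,0,0],0.9],
  [[0,0,0],[0,0,0],0.9],
  [[0,0,0],[0,0,0],0.9],
  [[0,0,0],[0,0,0],0.9],
])

```text
time_s: 5.8
position: [0.6939, 0.0048, 0.0923]
tool_rot: [[0.954, -0.009, -0.301], [0.301, 0.002, 0.954], [-0.008, -1.0, 0.005]]
wrist_force: [0.4, 0.2, -2.9]
opening: 0.676
```

Run:
```python
from h import *
s=st();p=cams.read_camera("wrist");cv2.imwrite("pics/w3.png",p["image"][:,:,::-1])
W=wworld(p);near(W,.69,.009,.03,.03,.056)
```

```text
t 5.8 p_mm [693.9   4.8  92.3] zyaw 107.5 tilt [-0.009  0.002] F [ 0.4  0.2 -2.9] open 0.676 j [ 16.  28.  -5.  -0. -57. -89.]
None circ [696.7   7.8] 1.0
```

View pics/w3.png

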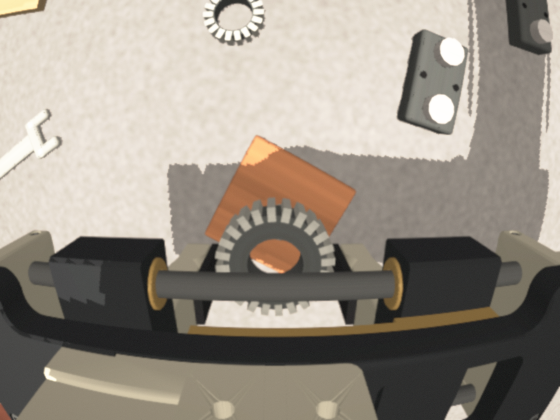

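Run:
```python
from h import *
p=cams.read_camera("wrist");W=wworld(p)
print(np.round(W[[139,190,234],[261,353,208]]*1000,1))
for v in range(240,284,6):print([tuple(np.round(W[v,u]*1000).astype(int)) for u in range(255,300,8)])
p=cams.read_camera("top");W=world(p);t=p["image"].astype(int);m=(t[...,0]-t[...,2]>60)&(np.hypot(W[...,0]-.69,W[...,1]-.009)<.07);print(rect(m,W,.004,.02))
```

```text
[[639.5 -22.6   6.6]
 [655.1  57.3   5.7]
 [723.6 -41.5   7.1]]
[(np.int64(681), np.int64(-9), np.int64(103)), (np.int64(680), np.int64(-6), np.int64(103)), (np.int64(713), np.int64(8), np.int64(8)), (np.int64(711), np.int64(14), np.int64(7)), (np.int64(676), np.int64(5), np.int64(104)), (np.int64(675), np.int64(9), np.int64(103))]
[(np.int64(722), np.int64(-3), np.int64(8)), (np.int64(720), np.int64(4), np.int64(7)), (np.int64(718), np.int64(10), np.int64(6)), (np.int64(716), np.int64(16), np.int64(8)), (np.int64(714), np.int64(22), np.int64(7)), (np.int64(678), np.int64(10), np.int64(104))]
[(np.int64(727), np.int64(-1), np.int64(7)), (np.int64(725), np.int64(5), np.int64(8)), (np.int64(723), np.int64(11), np.int64(8)), (np.int64(721), np.int64(17), np.int64(8)), (np.int64(719), np.int64(24), np.int64(8)), (np.int64(717), np.int64(30), np.int64(7))]
[(np.int64(732), np.int64(0), np.int64(8)), (np.int64(730), np.int64(7), np.int64(7)), (np.int64(728), np.int64(13), np.int64(7)), (np.int64(726), np.int64(19), np.int64(7)), (np.int64(724), np.int64(25), np.int64(8)), (np.int64(722), n
[... 455 characters left out ...]
np.int64(9)), (np.int64(735), np.int64(29), np.int64(7)), (np.int64(696), np.int64(17), np.int64(91))]
[(np.int64(665), np.int64(-10), np.int64(173)), (np.int64(664), np.int64(-8), np.int64(173)), (np.int64(664), np.int64(-6), np.int64(172)), (np.int64(663), np.int64(-4), np.int64(174)), (np.int64(663), np.int64(-2), np.int64(173)), (np.int64(662), np.int64(0), np.int64(172))]
[(np.int64(666), np.int64(-10), np.int64(175)), (np.int64(666), np.int64(-8), np.int64(174)), (np.int64(665), np.int64(-6), np.int64(173)), (np.int64(664), np.int64(-4), np.int64(175)), (np.int64(663), np.int64(-2), np.int64(175)), (np.int64(663), np.int64(0), np.int64(174))]
[691.7   7.8  89.2  89.  -12.1   9.4 771. ]
```

>>> arm_command([
  [[0,-0.009,0],[-0.26,0.34,0],0.9],
  [[0,0,0],[0,0,-1],0.9],
  [[0,0,0],[0,0,-1],0.9],
  [[0,0,0],[0,0,-1],0.9],
  [[0,0,0],[0,0,-0.7],0.9],
])

```text
time_s: 6.58
position: [0.6912, 0.0086, 0.053]
tool_rot: [[0.954, 0.001, -0.301], [0.301, 0.003, 0.954], [0.002, -1.0, 0.002]]
wrist_force: [0.1, 0.1, -2.3]
opening: 0.679
```

```bash
python3 -c "
from h import *
st()"
```

```text
t 6.58 p_mm [691.2   8.6  53. ] zyaw 107.5 tilt [0.001 0.003] F [ 0.1  0.1 -2.3] open 0.679 j [ 17.  30.  -8.  -0. -51. -89.]
```

>>> arm_command([
  [[0,0,0],[0,0,-1],0.9],
  [[0,0,0],[0,0,-1],0.9],
  [[0,0,0],[0,0,-0.9],0.9],
  [[0,0,0],[0,0,-0.4],0.9],
  [[0,0,0],[0,0,0],0.9],
])

```text
time_s: 7.2
position: [0.6909, 0.0084, 0.0163]
tool_rot: [[0.954, -0.001, -0.301], [0.301, 0.002, 0.954], [-0.0, -1.0, 0.002]]
wrist_force: [-0.3, 1.0, -2.2]
opening: 0.678
```

```bash
python3 -c "
from h import *
st()"
```

```text
t 7.2 p_mm [690.9   8.4  16.3] zyaw 107.5 tilt [-0.001  0.002] F [-0.3  1.  -2.2] open 0.678 j [ 17.  32. -10.  -0. -48. -89.]
```

>>> arm_command([
  [[0,0,0],[0,0,0],0.1],
  [[0,0,0],[0,0,0],0.1],
  [[0,0,0],[0,0,0.1],0],
  [[0,0,0],[0,0,3],0],
  [[0,0,0],[0,0,5],0],
])

```text
time_s: 7.82
position: [0.6898, 0.008, 0.0972]
tool_rot: [[0.954, -0.005, -0.301], [0.301, 0.001, 0.954], [-0.004, -1.0, 0.002]]
wrist_force: [1.1, 0.9, 0.6]
opening: 0.998
```

>>> arm_command([
  [[0,0,0],[-4,-2,1],0],
  [[0,0,0],[-5,-3,0],0],
  [[0,0,0],[-4.5,-2.7,0],0],
  [[0,0,0],[0,0,0],0],
  [[0,0,0],[0,0,0],0],
])

```text
time_s: 8.45
position: [0.5554, -0.07, 0.1155]
tool_rot: [[0.953, 0.01, -0.303], [0.303, 0.003, 0.953], [0.01, -1.0, -0.0]]
wrist_force: [0.9, -0.3, -0.1]
opening: 0.999
```

Run:
```python
from h import *
s=st();p=cams.read_camera("wrist");W=wworld(p);near(W,.557,-.069,.035,.012,.03)
p=cams.read_camera("top");W=world(p);near(W,.692,.009,.045,.02,.034);near(W,.692,.009,.045,.035,.06)
```

```text
t 8.45 p_mm [555.4 -70.  115.5] zyaw 107.6 tilt [0.01  0.003] F [ 0.9 -0.3 -0.1] open 0.999 j [ 13.  15. -23.  -0. -51. -85.]
[ 553.9  -70.9   43.9   43.6   86.6   16.9 1190. ] circ [554.2 -70.6] 22.3
None circ [0. 0.] 0.0
None circ [0. 0.] 0.0
```

>>> arm_command([
  [[0,0.01,0],[0,0,-4],0],
  [[0,0,0],[0,0,-3],0],
  [[0,0,0],[0,0,-2],0],
  [[0,0,0],[0,0,-1],0],
  [[0,0,0],[0,0,-0.4],0],
])

```text
time_s: 9.18
position: [0.5603, -0.0674, 0.0077]
tool_rot: [[0.952, 0.001, -0.306], [0.306, 0.003, 0.952], [0.002, -1.0, 0.002]]
wrist_force: [-0.7, -0.9, 0.1]
opening: 1.0
```

```bash
python3 -c "
from h import *
st()"
```

```text
t 9.18 p_mm [560.3 -67.4   7.7] zyaw 107.8 tilt [0.001 0.003] F [-0.7 -0.9  0.1] open 1.0 j [ 13.  24. -28.  -0. -38. -85.]
```

>>> arm_command([
  [[0,0,0],[-0.45,-0.25,-0.1],0],
  [[0,0,0],[0,0,0],0.9],
  [[0,0,0],[0,0,0],0.9],
  [[0,0,0],[0,0,0],0.9],
  [[0,0,0],[0,0,0],0.9],
], grip_force=35)

```text
time_s: 9.8
position: [0.5573, -0.0697, 0.0089]
tool_rot: [[0.952, 0.005, -0.306], [0.306, 0.003, 0.952], [0.006, -1.0, 0.001]]
wrist_force: [0.1, 0.2, -0.6]
opening: 0.607
```

>>> arm_command([
  [[0,0,0],[0,0,0],0.9],
  [[0,0,0],[0,0,0],0.9],
  [[0,0,0],[0,0,0],0.9],
  [[0,0,0],[0,0,4],0.9],
  [[0,0,0],[0,0,5],0.9],
])

```text
time_s: 10.42
position: [0.5537, -0.0702, 0.0964]
tool_rot: [[0.952, -0.005, -0.306], [0.306, 0.002, 0.952], [-0.004, -1.0, 0.003]]
wrist_force: [1.4, 0.1, -1.8]
opening: 0.491
```

Run:
```python
from h import *
s=st();p=cams.read_camera("wrist");W=wworld(p);x,y,z=s["position"];near(W,x,y,.026,z+.004,z+.02)
p=cams.read_camera("top");W=world(p);near(W,.692,.009,.045,.02,.034);near(W,.692,.009,.045,.035,.06)
```

```text
t 10.43 p_mm [553.7 -70.2  96.4] zyaw 107.8 tilt [-0.005  0.002] F [ 1.4  0.1 -1.8] open 0.491 j [ 13.  17. -24.  -0. -50. -85.]
[ 542.9  -73.7   47.9   28.8  -72.1  104.6 2146. ] circ [547.  -72.3] 24.1
None circ [0. 0.] 0.0
None circ [0. 0.] 0.0
```

>>> arm_command([
  [[0,0,0],[4.6,2.6,0],0.9],
  [[0,0,0],[4.6,2.6,0],0.9],
  [[0,0,0],[4.6,2.6,0],0.9],
  [[0,0,0],[0,0,0],0.9],
  [[0,0,0],[0,0,0],0.9],
])

```text
time_s: 11.15
position: [0.6972, 0.0104, 0.0987]
tool_rot: [[0.952, 0.004, -0.305], [0.305, 0.004, 0.952], [0.005, -1.0, 0.002]]
wrist_force: [-0.6, -0.5, -1.7]
opening: 0.495
```

Run:
```python
from h import *
s=st();p=cams.read_camera("wrist");cv2.imwrite("pics/w4.png",p["image"][:,:,::-1])
```

```text
t 11.15 p_mm [697.2  10.4  98.7] zyaw 107.8 tilt [0.004 0.004] F [-0.6 -0.5 -1.7] open 0.495 j [ 17.  28.  -5.  -0. -57. -89.]
```

View pics/w4.png

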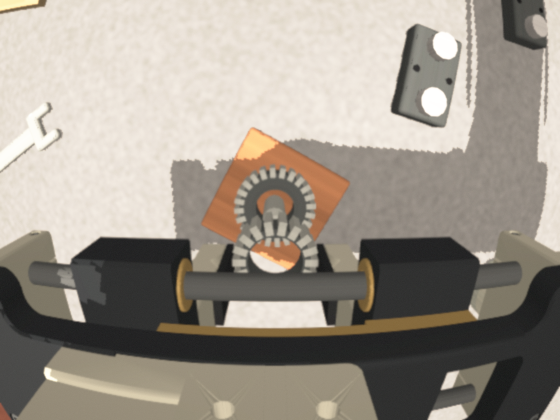

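>>> arm_command([
  [[0,0,0],[-0.55,-0.2,0],0.9],
  [[0,0,0],[0,0,-1.2],0.9],
  [[0,0,0],[0,0,-1],0.9],
  [[0,0,0],[0,0,-1],0.9],
  [[0,0,0],[0,0,-0.6],0.9],
])

```text
time_s: 11.82
position: [0.6893, 0.0067, 0.0589]
tool_rot: [[0.953, 0.004, -0.303], [0.303, 0.004, 0.953], [0.005, -1.0, 0.003]]
wrist_force: [-0.2, -1.0, -1.2]
opening: 0.494
```

```bash
python3 -c "
from h import *
st()"
```

```text
t 11.82 p_mm [689.3   6.7  58.9] zyaw 107.7 tilt [0.004 0.004] F [-0.2 -1.  -1.2] open 0.494 j [ 17.  29.  -9.  -0. -52. -89.]
```

>>> arm_command([
  [[0,0,0],[0.2,0.15,-0.5],0.9],
  [[0,0,0],[0,0,-0.7],0.9],
  [[0,0,0],[0,0,-0.6],0.9],
  [[0,0,0],[0,0,-0.2],0.9],
  [[0,0,0],[0,0,0],0.9],
])

```text
time_s: 12.45
position: [0.6916, 0.0084, 0.0371]
tool_rot: [[0.953, 0.003, -0.304], [0.304, 0.004, 0.953], [0.004, -1.0, 0.002]]
wrist_force: [-0.7, 0.2, -0.4]
opening: 0.492
```

```bash
python3 -c "
from h import *
st()"
```

```text
t 12.45 p_mm [691.6   8.4  37.1] zyaw 107.7 tilt [0.003 0.004] F [-0.7  0.2 -0.4] open 0.492 j [ 17.  31.  -9.  -0. -50. -89.]
```

>>> arm_command([
  [[0,0,0],[0,0,0],0.1],
  [[0,0,0],[0,0,0],0.1],
  [[0,0,0],[0,0,0.1],0],
  [[0,0,0],[0,0,3],0],
  [[0,0,0],[0,0,4],0],
])

```text
time_s: 13.08
position: [0.6901, 0.008, 0.1071]
tool_rot: [[0.953, -0.001, -0.303], [0.303, 0.003, 0.953], [-0.0, -1.0, 0.003]]
wrist_force: [-0.3, -0.7, 0.4]
opening: 0.974
```

>>> arm_command([
  [[0,0,0],[-4.4,2.6,0],0],
  [[0,0,-0.1],[-4.6,2.6,0],0],
  [[0,0,-0.12],[-4.6,2.6,0],0],
  [[0,0,0],[0,0,0],0],
  [[0,0,0],[0,0,0],0],
])

```text
time_s: 13.7
position: [0.5542, 0.0883, 0.1128]
tool_rot: [[0.997, 0.01, -0.082], [0.082, 0.004, 0.997], [0.011, -1.0, 0.003]]
wrist_force: [0.3, 0.1, 0.2]
opening: 1.003
```

Run:
```python
from h import *
s=st();p=cams.read_camera("wrist");W=wworld(p);near(W,.552,.092,.055,.015,.05);cv2.imwrite("pics/w5.png",p["image"][:,:,::-1])
```

```text
t 13.7 p_mm [554.2  88.3 112.8] zyaw 94.7 tilt [0.01  0.004] F [0.3 0.1 0.2] open 1.003 j [  29.   15.  -23.    0.  -51. -114.]
[ 550.4   91.    75.5   44.2    5.1   21.4 4985. ] circ [550.2  90.5] 42.3
```

View pics/w5.png

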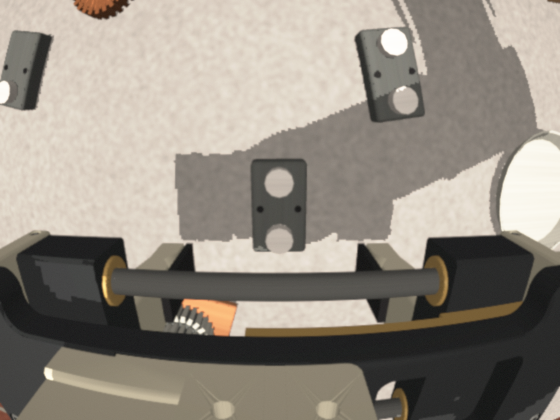

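>>> arm_command([
  [[0,0.01,0],[-0.5,0.3,-4],0],
  [[0,0,0],[0,0,-3],0],
  [[0,0,0],[0,0,-2],0],
  [[0,0,0],[0,0,-0.8],0],
  [[0,0,0],[0,0,0],0],
])

```text
time_s: 14.38
position: [0.554, 0.0893, 0.0119]
tool_rot: [[0.997, 0.002, -0.079], [0.079, 0.005, 0.997], [0.003, -1.0, 0.004]]
wrist_force: [0.3, -0.4, 0.3]
opening: 1.001
```

```bash
python3 -c "
from h import *
st()"
```

```text
t 14.38 p_mm [554.   89.3  11.9] zyaw 94.5 tilt [0.002 0.005] F [ 0.3 -0.4  0.3] open 1.001 j [  29.   23.  -28.   -0.  -39. -114.]
```

>>> arm_command([
  [[0.005,0,0],[-0.25,0.2,-0.3],0],
  [[0,0,0],[0,0,0],0.9],
  [[0,0,0],[0,0,0],0.9],
  [[0,0,0],[0,0,0],0.9],
  [[0,0,0],[0,0,0],0.9],
], grip_force=55)

```text
time_s: 15.0
position: [0.5533, 0.0921, 0.0113]
tool_rot: [[0.997, 0.006, -0.079], [0.079, 0.012, 0.997], [0.007, -1.0, 0.011]]
wrist_force: [1.1, -0.8, 0.3]
opening: 0.607
```

>>> arm_command([
  [[0,0,0],[0,0,0],0.9],
  [[0,0,0],[0,0,0],0.9],
  [[0,0,0],[0,0,0],0.9],
  [[0,0,0],[0,0,0],0.9],
  [[0,0,0],[0,0,0],0.9],
])

```text
time_s: 15.62
position: [0.5533, 0.0921, 0.0115]
tool_rot: [[0.997, 0.007, -0.079], [0.079, 0.012, 0.997], [0.007, -1.0, 0.011]]
wrist_force: [-0.2, -0.9, -0.2]
opening: 0.494
```

>>> arm_command([
  [[0,0,0],[0,0,2],0.9],
  [[0,0,0],[0,0,2],0.9],
  [[0,0,0],[0,0,2],0.9],
  [[0,0,0],[0,0,2],0.9],
  [[0,0,0],[0,0,2],0.9],
])

```text
time_s: 16.25
position: [0.5485, 0.0903, 0.1094]
tool_rot: [[0.997, -0.004, -0.077], [0.077, 0.008, 0.997], [-0.003, -1.0, 0.009]]
wrist_force: [0.3, 0.1, -3.3]
opening: 0.495
```

```bash
python3 -c "
from h import *
st()"
```

```text
t 16.25 p_mm [548.5  90.3 109.4] zyaw 94.4 tilt [-0.004  0.008] F [ 0.3  0.1 -3.3] open 0.495 j [  29.   16.  -23.   -1.  -51. -114.]
```

>>> arm_command([
  [[-0.008,0,0.06],[0,-6,0],0.9],
  [[0,0,0],[0,-6,0],0.9],
  [[0,0,0],[0,-6,0],0.9],
  [[0,0,0],[0,-6,0],0.9],
  [[0,0,0],[0,-6,0],0.9],
])

```text
time_s: 16.88
position: [0.5474, -0.2127, 0.1092]
tool_rot: [[0.989, -0.004, -0.147], [0.147, 0.002, 0.989], [-0.004, -1.0, 0.003]]
wrist_force: [0.8, -0.0, -3.2]
opening: 0.491
```

>>> arm_command([
  [[0,0,0],[0,-6,0],0.9],
  [[0,0,0],[0,-6,0],0.9],
  [[0,0,0],[0,-5,0],0.9],
  [[0,0,0],[0,0,0],0.9],
  [[0,0,0],[0,0,0],0.9],
])

```text
time_s: 17.5
position: [0.5426, -0.3913, 0.104]
tool_rot: [[0.99, -0.011, -0.14], [0.141, 0.007, 0.99], [-0.01, -1.0, 0.008]]
wrist_force: [0.5, 0.0, -3.2]
opening: 0.497
```

Run:
```python
from h import *
s=st();p=cams.read_camera("wrist");W=wworld(p);cv2.imwrite("pics/w6.png",p["image"][:,:,::-1])
p=cams.read_camera("top");W=world(p);cv2.imwrite("pics/t6.png",p["image"][:,:,::-1]);near(W,.692,.009,.028,.035,.047);near(W,.692,.009,.045,.02,.047);near(W,.692,.009,.045,.048,.06)
```

```text
t 17.5 p_mm [ 542.6 -391.3  104. ] zyaw 98.1 tilt [-0.011  0.007] F [ 0.5  0.  -3.2] open 0.497 j [-19.  26.  -8.  -0. -57. -63.]
[690.1   8.3  42.2  42.    2.9  44.2 124. ] circ [690.7   8.5] 22.2
[6.902e+02 9.100e+00 5.900e+01 5.820e+01 1.000e-01 3.000e+01 3.830e+02] circ [689.6   9. ] 30.6
[689.9   8.4  40.4  39.   -7.1  50.   79. ] circ [690.7   8.6] 21.6
```

View pics/w6.png

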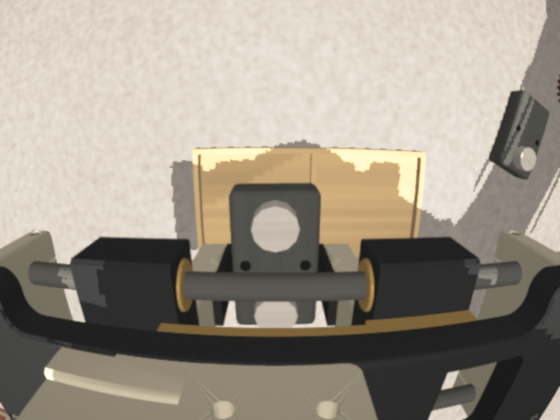

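Run:
```python
from h import *
p=cams.read_camera("wrist");W=wworld(p)
for u in (210,250,290,330,370,410): print(u,[tuple(np.round(W[v,u]*1000).astype(int).tolist()) for v in (147,150,153,156,160,170)])
print("walls",[tuple(np.round(W[200,u]*1000).astype(int).tolist()) for u in (190,194,198,202,206,309,312,315,410,414,418,422,426)])
```

```text
210 [(497, -449, 1), (498, -447, 12), (501, -447, 12), (504, -448, 3), (507, -448, 2), (516, -447, 3)]
250 [(492, -416, 11), (495, -416, 11), (498, -416, 3), (500, -416, 5), (503, -416, 3), (511, -414, 5)]
290 [(488, -386, 10), (490, -386, 10), (493, -385, 3), (495, -384, 4), (499, -384, 3), (507, -383, 4)]
330 [(484, -353, -1), (485, -355, 11), (488, -353, 3), (491, -352, 3), (494, -352, 2), (502, -350, 2)]
370 [(478, -319, 0), (480, -323, 12), (482, -322, 12), (485, -319, 4), (488, -319, 3), (496, -317, 3)]
410 [(471, -283, 0), (473, -283, -1), (476, -287, 11), (478, -283, 4), (482, -283, 3), (490, -281, 4)]
walls [(544, -462, -1), (540, -456, 11), (540, -453, 11), (542, -451, 2), (541, -448, 3), (505, -380, 115), (505, -379, 115), (505, -377, 114), (516, -275, 4), (515, -272, 6), (513, -271, 11), (515, -261, 0), (514, -257, 0)]
```

>>> arm_command([
  [[-0.007,-0.01,0],[0.1,-1.6,-1],0.9],
  [[0,0,0],[0,0,-3],0.9],
  [[0,0,0],[0,0,-2],0.9],
  [[0,0,0],[0,0,-1],0.9],
  [[0,0,0],[0,0,0],0.9],
])

```text
time_s: 18.27
position: [0.5461, -0.4055, 0.033]
tool_rot: [[0.989, 0.004, -0.148], [0.148, -0.003, 0.989], [0.003, -1.0, -0.004]]
wrist_force: [-0.6, -0.5, -3.8]
opening: 0.494
```

```bash
python3 -c "
from h import *
st()"
```

```text
t 18.27 p_mm [ 546.1 -405.5   33. ] zyaw 98.5 tilt [ 0.004 -0.003] F [-0.6 -0.5 -3.8] open 0.494 j [-20.  30. -11.   0. -48. -61.]
```

>>> arm_command([
  [[0.003,0.004,0],[-0.25,-0.1,-0.8],0.9],
  [[0,0,0],[0,0,-0.5],0.9],
  [[0,0,0],[0,0,-0.2],0.9],
  [[0,0,0],[0,0,0],0.9],
  [[0,0,0],[0,0,0],0.9],
])

```text
time_s: 18.9
position: [0.545, -0.4072, 0.0193]
tool_rot: [[0.989, 0.003, -0.149], [0.149, -0.002, 0.989], [0.002, -1.0, -0.002]]
wrist_force: [0.0, 0.2, -3.9]
opening: 0.494
```

```bash
python3 -c "
from h import *
st()"
```

```text
t 18.9 p_mm [ 545.  -407.2   19.3] zyaw 98.6 tilt [ 0.003 -0.002] F [ 0.   0.2 -3.9] open 0.494 j [-20.  31. -12.   0. -47. -61.]
```

>>> arm_command([
  [[0,0,0],[0,0,-0.2],0.9],
  [[0,0,0],[0,0,-0.1],0.9],
  [[0,0,0],[0,0,0],0.9],
  [[0,0,0],[0,0,0],0.3],
  [[0,0,0],[0,0,0],0.3],
])

```text
time_s: 19.52
position: [0.546, -0.4078, 0.0176]
tool_rot: [[0.989, 0.005, -0.149], [0.149, -0.003, 0.989], [0.004, -1.0, -0.004]]
wrist_force: [0.2, 0.3, -0.0]
opening: 0.656
```

>>> arm_command([
  [[0,0,0],[0,0,0.2],0.1],
  [[0,0,0],[0,0,3],0],
  [[0,0,0],[0,0,5],0],
  [[0,0,0],[-2,5,1],0],
  [[0,0,0],[-2,6,0],0],
])

```text
time_s: 20.15
position: [0.507, -0.299, 0.1127]
tool_rot: [[0.989, 0.007, -0.146], [0.146, -0.004, 0.989], [0.006, -1.0, -0.005]]
wrist_force: [1.1, 1.9, -0.5]
opening: 0.996
```

Run:
```python
from h import *
s=st();p=cams.read_camera("wrist");W=wworld(p);near(W,.543,-.407,.055,.02,.05)
```

```text
t 20.15 p_mm [ 507.  -299.   112.7] zyaw 98.4 tilt [ 0.007 -0.004] F [ 1.1  1.9 -0.5] open 0.996 j [-11.  18. -20.   0. -52. -70.]
[ 538.5 -407.7   69.    44.2    9.3   25.3 3010. ] circ [ 538.9 -409.4] 39.7
```

>>> arm_command([
  [[0,0,0.06],[-1,6,0],0],
  [[0,0,0.06],[-1,6,0],0],
  [[0,0,0],[-1,6,0],0],
  [[0,0,0],[-1,6,0],0],
  [[0,0,0],[-1,6,0],0],
])

```text
time_s: 20.82
position: [0.4542, 0.0082, 0.116]
tool_rot: [[0.964, 0.014, -0.265], [0.265, -0.001, 0.964], [0.013, -1.0, -0.005]]
wrist_force: [1.5, 0.6, 0.3]
opening: 1.005
```

>>> arm_command([
  [[0,0,0],[-1,6,0],0],
  [[0,0,0],[-1,6,0],0],
  [[0,0,0],[0,4.5,0],0],
  [[0,0,0],[0,0,0],0],
  [[0,0,0],[0,0,0],0],
])

```text
time_s: 21.45
position: [0.4334, 0.1826, 0.1195]
tool_rot: [[0.962, 0.021, -0.273], [0.273, 0.004, 0.962], [0.021, -1.0, -0.002]]
wrist_force: [-0.2, -0.3, 0.6]
opening: 0.998
```

Run:
```python
from h import *
s=st();p=cams.read_camera("wrist");W=wworld(p);near(W,.434,.173,.055,.015,.05)
```

```text
t 21.45 p_mm [433.4 182.6 119.5] zyaw 105.8 tilt [0.021 0.004] F [-0.2 -0.3  0.6] open 0.998 j [  48.    6.  -34.    1.  -48. -122.]
[ 432.1  172.3   75.3   44.3   16.2   21.4 4739. ] circ [432.1 173.2] 42.5
```

>>> arm_command([
  [[-0.004,0.021,0],[-0.3,-1.1,-3],0],
  [[0,0,0],[0,0,-4],0],
  [[0,0,0],[0,0,-2],0],
  [[0,0,0],[0,0,-1.2],0],
  [[0,0,0],[0,0,0],0],
])

```text
time_s: 22.12
position: [0.4322, 0.1666, 0.0166]
tool_rot: [[0.964, 0.002, -0.265], [0.265, 0.002, 0.964], [0.003, -1.0, 0.002]]
wrist_force: [0.5, 0.2, 0.4]
opening: 1.001
```

```bash
python3 -c "
from h import *
st()"
```

```text
t 22.12 p_mm [432.2 166.6  16.6] zyaw 105.4 tilt [0.002 0.002] F [0.5 0.2 0.4] open 1.001 j [  46.   15.  -40.   -0.  -34. -120.]
```

>>> arm_command([
  [[0,0,0],[0,0.6,-0.6],0],
  [[0,0,0],[0,0,0],0.9],
  [[0,0,0],[0,0,0],0.9],
  [[0,0,0],[0,0,0],0.9],
  [[0,0,0],[0,0,0],0.9],
])

```text
time_s: 22.75
position: [0.4336, 0.1742, 0.0126]
tool_rot: [[0.964, 0.005, -0.266], [0.266, 0.005, 0.964], [0.007, -1.0, 0.004]]
wrist_force: [0.5, 0.0, 0.4]
opening: 0.606
```

>>> arm_command([
  [[0,0,0],[0,0,0],0.9],
  [[0,0,0],[0,0,0],0.9],
  [[0,0,0],[0,0,0],0.9],
  [[0,0,0],[0,0,0],0.9],
  [[0,0,0],[0,0,0],0.9],
])

```text
time_s: 23.38
position: [0.4336, 0.1742, 0.0127]
tool_rot: [[0.964, 0.005, -0.266], [0.266, 0.005, 0.964], [0.007, -1.0, 0.004]]
wrist_force: [0.1, -0.2, 0.9]
opening: 0.489
```

>>> arm_command([
  [[0,0,0],[0,0,2],0.9],
  [[0,0,0],[0,0,2],0.9],
  [[0,0,0],[0,0,2],0.9],
  [[0,0,0],[0,0,2],0.9],
  [[0,0,0],[0,0,2],0.9],
])

```text
time_s: 24.0
position: [0.4301, 0.1714, 0.1121]
tool_rot: [[0.964, -0.002, -0.264], [0.264, -0.0, 0.964], [-0.002, -1.0, 0.0]]
wrist_force: [-0.3, 0.2, -3.5]
opening: 0.493
```

```bash
python3 -c "
from h import *
st()"
```

```text
t 24.0 p_mm [430.1 171.4 112.1] zyaw 105.3 tilt [-0.002 -0.   ] F [-0.3  0.2 -3.5] open 0.493 j [  46.    7.  -34.   -0.  -49. -121.]
```

>>> arm_command([
  [[0,0,-0.06],[1.2,-6,0],0.9],
  [[0,0,-0.06],[1.2,-6,0],0.9],
  [[0,0,0],[1.2,-6,0],0.9],
  [[0,0,0],[1.2,-6,0],0.9],
  [[0,0,0],[1.2,-6,0],0.9],
])

```text
time_s: 24.62
position: [0.4906, -0.1315, 0.1134]
tool_rot: [[0.988, 0.001, -0.153], [0.153, 0.003, 0.988], [0.002, -1.0, 0.003]]
wrist_force: [1.8, 1.0, -2.1]
opening: 0.491
```

>>> arm_command([
  [[0,0,0],[1.3,-6,0],0.9],
  [[0,0,0],[1.3,-6,0],0.9],
  [[0,0,0],[1.3,-6,0],0.9],
  [[0,0,0],[0,0,0],0.9],
  [[0,0,0],[0,0,0],0.9],
])

```text
time_s: 25.25
position: [0.5266, -0.319, 0.1091]
tool_rot: [[0.989, -0.005, -0.146], [0.146, 0.006, 0.989], [-0.004, -1.0, 0.006]]
wrist_force: [0.7, 0.9, -3.4]
opening: 0.491
```

```bash
python3 -c "
from h import *
st()"
```

```text
t 25.25 p_mm [ 526.6 -319.   109.1] zyaw 98.4 tilt [-0.005  0.006] F [ 0.7  0.9 -3.4] open 0.491 j [-13.  21. -15.  -0. -54. -68.]
```

Now lower toward z ≈ 0.030.

>>> arm_command([
  [[-0.006,-0.005,0],[0.2,0.4,-1],0.9],
  [[0,0,0],[0,0,-3],0.9],
  [[0,0,0],[0,0,-2],0.9],
  [[0,0,0],[0,0,-1],0.9],
  [[0,0,0],[0,0,0],0.9],
])

```text
time_s: 25.88
position: [0.5285, -0.3081, 0.0363]
tool_rot: [[0.988, 0.001, -0.153], [0.153, -0.0, 0.988], [0.001, -1.0, -0.0]]
wrist_force: [0.2, -0.1, -3.1]
opening: 0.493
```

```bash
python3 -c "
from h import *
st()"
```

```text
t 25.88 p_mm [ 528.5 -308.1   36.3] zyaw 98.8 tilt [ 0.001 -0.   ] F [ 0.2 -0.1 -3.1] open 0.493 j [-12.  25. -20.   0. -45. -69.]
```

>>> arm_command([
  [[0,0,0],[0.1,-0.55,-0.8],0.9],
  [[0,0,0],[0,0,-0.6],0.9],
  [[0,0,0],[0,0,-0.3],0.9],
  [[0,0,0],[0,0,-0.1],0.9],
  [[0,0,0],[0,0,0],0.9],
])

```text
time_s: 26.5
position: [0.531, -0.3141, 0.0191]
tool_rot: [[0.988, 0.004, -0.153], [0.153, -0.001, 0.988], [0.004, -1.0, -0.002]]
wrist_force: [-0.3, -0.1, -2.7]
opening: 0.493
```

```bash
python3 -c "
from h import *
st()"
```

```text
t 26.5 p_mm [ 531.  -314.1   19.1] zyaw 98.8 tilt [ 0.004 -0.001] F [-0.3 -0.1 -2.7] open 0.493 j [-12.  27. -21.   0. -43. -69.]
```

>>> arm_command([
  [[0,0,0],[0,0,-0.2],0.9],
  [[0,0,0],[0,0,-0.05],0.9],
  [[0,0,0],[0,0,0],0.9],
  [[0,0,0],[0,0,0],0.3],
  [[0,0,0],[0,0,0],0.3],
])

```text
time_s: 27.12
position: [0.5319, -0.3145, 0.0176]
tool_rot: [[0.988, 0.006, -0.154], [0.154, -0.002, 0.988], [0.006, -1.0, -0.003]]
wrist_force: [-0.1, 0.3, -0.1]
opening: 0.658
```

>>> arm_command([
  [[0,0,0],[0,0,0.2],0.1],
  [[0,0,0],[0,0,3],0],
  [[0,0,0],[0,0,5],0],
  [[0,0,-0.12],[-3,4.5,1],0],
  [[0,0,-0.13],[-3,4.5,0],0],
])

```text
time_s: 27.75
position: [0.4731, -0.225, 0.1126]
tool_rot: [[0.995, 0.008, 0.104], [-0.104, -0.004, 0.995], [0.008, -1.0, -0.003]]
wrist_force: [1.0, 2.0, 0.5]
opening: 0.999
```

>>> arm_command([
  [[0,0,-0.13],[-3,4.5,0],0],
  [[0,0,0],[0,0,0],0],
  [[0,0,0],[0,0,0],0],
  [[0,0,0],[0,0,0],0],
  [[0,0,0],[0,0,0],0],
])

```text
time_s: 28.38
position: [0.4426, -0.1779, 0.1148]
tool_rot: [[0.972, 0.012, 0.235], [-0.235, -0.005, 0.972], [0.013, -1.0, -0.002]]
wrist_force: [0.3, -1.0, -0.6]
opening: 1.0
```

Run:
```python
from h import *
s=st();p=cams.read_camera("wrist");W=wworld(p);near(W,.434,-.168,.055,.015,.05);near(W,.53,-.314,.055,.02,.05)
```

```text
t 28.38 p_mm [ 442.6 -177.9  114.8] zyaw 76.4 tilt [ 0.012 -0.005] F [ 0.3 -1.  -0.6] open 1.0 j [   2.    8.  -33.    0.  -48. -106.]
[ 432.  -169.3   75.3   44.2  -13.4   21.2 5039. ] circ [ 432.2 -169. ] 42.5
[ 529.9 -297.3   25.7   19.6   66.6   24.8  239. ] circ [ 533.7 -298.9] 13.9
```

>>> arm_command([
  [[0.005,0.012,0],[-1.0,0.8,-3],0],
  [[0,0,0],[0,0,-4],0],
  [[0,0,0],[0,0,-2],0],
  [[0,0,0],[0,0,-0.8],0],
  [[0,0,0],[0,0,0],0],
])

```text
time_s: 29.05
position: [0.4339, -0.1719, 0.0139]
tool_rot: [[0.971, -0.0, 0.237], [-0.237, -0.0, 0.971], [-0.0, -1.0, -0.0]]
wrist_force: [0.1, -0.3, 0.1]
opening: 0.999
```

```bash
python3 -c "
from h import *
st()"
```

```text
t 29.05 p_mm [ 433.9 -171.9   13.9] zyaw 76.3 tilt [-0. -0.] F [ 0.1 -0.3  0.1] open 0.999 j [   3.   16.  -40.    0.  -34. -106.]
```

>>> arm_command([
  [[0,0,0],[-0.1,0.3,-0.5],0],
  [[0,0,0],[0,0,0],0.9],
  [[0,0,0],[0,0,0],0.9],
  [[0,0,0],[0,0,0],0.9],
  [[0,0,0],[0,0,0],0.9],
])

```text
time_s: 29.68
position: [0.4348, -0.1687, 0.0109]
tool_rot: [[0.971, 0.004, 0.237], [-0.237, -0.0, 0.971], [0.004, -1.0, 0.001]]
wrist_force: [-0.0, -0.9, -1.4]
opening: 0.605
```

>>> arm_command([
  [[0,0,0],[0,0,0],0.9],
  [[0,0,0],[0,0,0],0.9],
  [[0,0,0],[0,0,0],0.9],
  [[0,0,0],[0,0,0],0.9],
  [[0,0,0],[0,0,0],0.9],
])

```text
time_s: 30.3
position: [0.4348, -0.1687, 0.011]
tool_rot: [[0.971, 0.004, 0.237], [-0.237, -0.0, 0.971], [0.004, -1.0, 0.001]]
wrist_force: [0.1, -0.1, -0.2]
opening: 0.498
```

>>> arm_command([
  [[0,0,0],[0,0,2],0.9],
  [[0,0,0],[0,0,2],0.9],
  [[0,0,0],[0,0,2],0.9],
  [[0,0,0],[0,0,2],0.9],
  [[0,0,0],[0,0,2],0.9],
])

```text
time_s: 30.92
position: [0.4294, -0.1683, 0.1096]
tool_rot: [[0.971, -0.007, 0.239], [-0.239, 0.001, 0.971], [-0.007, -1.0, -0.0]]
wrist_force: [0.1, -0.6, -4.7]
opening: 0.496
```

```bash
python3 -c "
from h import *
st()"
```

```text
t 30.93 p_mm [ 429.4 -168.3  109.6] zyaw 76.2 tilt [-0.007  0.001] F [ 0.1 -0.6 -4.7] open 0.496 j [   3.    7.  -34.   -0.  -49. -107.]
```

>>> arm_command([
  [[0,0,0.1],[1,6,0],0.9],
  [[0,0,0.1],[1,6,0],0.9],
  [[0,0,0.1],[1,6,0],0.9],
  [[0,0,0.1],[1,6,0],0.9],
  [[0,0,0.1],[1,6,0],0.9],
])

```text
time_s: 31.55
position: [0.477, 0.1356, 0.1093]
tool_rot: [[0.966, -0.008, -0.26], [0.26, -0.002, 0.966], [-0.008, -1.0, 0.0]]
wrist_force: [1.6, 0.5, -4.5]
opening: 0.496
```

>>> arm_command([
  [[0,0,0],[1,6,0],0.9],
  [[0,0,0],[1,6,0],0.9],
  [[0,0,0],[1,6,0],0.9],
  [[0,0,0],[0.5,5.8,0],0.9],
  [[0,0,0],[0,0,0],0.9],
])

```text
time_s: 32.17
position: [0.509, 0.3841, 0.1044]
tool_rot: [[0.964, -0.013, -0.264], [0.264, -0.006, 0.964], [-0.014, -1.0, -0.002]]
wrist_force: [-0.2, -0.7, -3.9]
opening: 0.494
```

Run:
```python
from h import *
s=st();p=cams.read_camera("wrist");cv2.imwrite("pics/w7.png",p["image"][:,:,::-1])
```

```text
t 32.17 p_mm [509.  384.1 104.4] zyaw 105.3 tilt [-0.013 -0.006] F [-0.2 -0.7 -3.9] open 0.494 j [  54.   23.  -12.   -0.  -55. -129.]
```

View pics/w7.png

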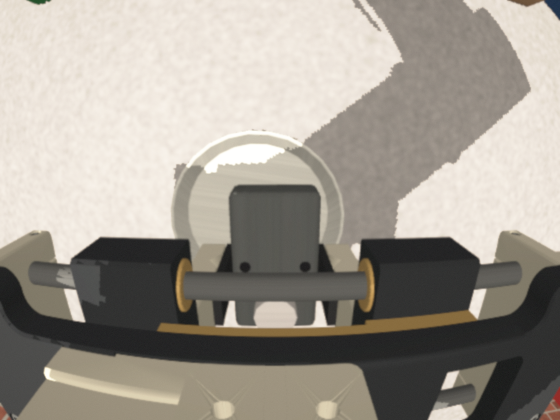

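>>> arm_command([
  [[0.006,-0.013,0],[0.85,-1.4,0],0.9],
  [[0,0,0],[0,0,-3],0.9],
  [[0,0,0],[0,0,-2],0.9],
  [[0,0,0],[0,0,-1.4],0.9],
  [[0,0,0],[0,0,0],0.9],
])

```text
time_s: 32.85
position: [0.5167, 0.3592, 0.0375]
tool_rot: [[0.966, -0.003, -0.258], [0.258, -0.004, 0.966], [-0.004, -1.0, -0.003]]
wrist_force: [-0.3, 0.1, -3.7]
opening: 0.491
```

```bash
python3 -c "
from h import *
st()"
```

```text
t 32.85 p_mm [516.7 359.2  37.5] zyaw 105.0 tilt [-0.003 -0.004] F [-0.3  0.1 -3.7] open 0.491 j [  53.   26.  -18.   -0.  -46. -128.]
```

>>> arm_command([
  [[0,0,0],[0.1,1.0,-0.4],0.9],
  [[0,0,0],[0,0,-0.8],0.9],
  [[0,0,0],[0,0,-0.6],0.9],
  [[0,0,0],[0,0,-0.2],0.9],
  [[0,0,0],[0,0,0],0.9],
])

```text
time_s: 33.48
position: [0.5187, 0.3707, 0.0182]
tool_rot: [[0.966, -0.001, -0.259], [0.259, -0.002, 0.966], [-0.001, -1.0, -0.001]]
wrist_force: [0.6, 0.3, -3.3]
opening: 0.493
```

```bash
python3 -c "
from h import *
st()"
```

```text
t 33.48 p_mm [518.7 370.7  18.2] zyaw 105.0 tilt [-0.001 -0.002] F [ 0.6  0.3 -3.3] open 0.493 j [  53.   28.  -17.    0.  -44. -128.]
```

>>> arm_command([
  [[0,0,0],[0,0,-0.2],0.9],
  [[0,0,0],[0,0,-0.1],0.9],
  [[0,0,0],[0,0,0],0.9],
  [[0,0,0],[0,0,0],0.4],
  [[0,0,0],[0,0,0],0.4],
])

```text
time_s: 34.1
position: [0.5198, 0.3717, 0.0166]
tool_rot: [[0.966, 0.001, -0.26], [0.26, 0.0, 0.966], [0.001, -1.0, -0.0]]
wrist_force: [-0.3, -0.4, 0.2]
opening: 0.588
```

>>> arm_command([
  [[0,0,0],[0,0,1],0.35],
  [[0,0,0],[0,0,3],0.3],
  [[0,0,0],[0,0,5],0],
  [[0,0,0],[-3,-4,3],0],
  [[0,0,0],[-3,-6,2],0],
])

```text
time_s: 34.72
position: [0.463, 0.2772, 0.1603]
tool_rot: [[0.965, 0.004, -0.262], [0.262, 0.0, 0.965], [0.004, -1.0, -0.001]]
wrist_force: [0.3, 0.0, 0.5]
opening: 0.968
```

>>> arm_command([
  [[0,0,0],[0,-6,1],0],
  [[0,0,0],[0,-6,1],0],
  [[0,0,0],[0,-6,1],0],
  [[0,0,0],[0,0,0],0],
  [[0,0,0],[0,0,0],0],
])

```text
time_s: 35.35
position: [0.4621, 0.0906, 0.1997]
tool_rot: [[0.965, 0.016, -0.262], [0.262, 0.008, 0.965], [0.017, -1.0, 0.004]]
wrist_force: [1.1, 0.1, -0.4]
opening: 1.002
```

Run:
```python
from h import *
s=st()
p=cams.read_camera("top");cv2.imwrite("pics/t8.png",p["image"][:,:,::-1]);W=world(p)
for a in[(.517,.371,.055,.022,.05),(.542,-.407,.05,.018,.05),(.53,-.314,.05,.018,.05),(.692,.009,.04,.02,.06)]:near(W,*a)
p=cams.read_camera("scene");cv2.imwrite("pics/s8.png",cv2.resize(p["image"][100:350,40:500,::-1],(800,435)))
```

```text
t 35.35 p_mm [462.1  90.6 199.7] zyaw 105.2 tilt [0.016 0.008] F [ 1.1  0.1 -0.4] open 1.002 j [  35.    2.  -27.    0.  -60. -110.]
[535.1 388.   41.   24.4  -6.5  28.2 119. ] circ [534.7 383.9] 20.9
[ 545.  -405.5   76.3   45.2    7.7   27.7  720. ] circ [ 544.9 -405. ] 41.6
[ 532.2 -313.3   76.1   45.8    8.4   27.7  711. ] circ [ 531.7 -312. ] 41.9
[690.1   9.1  58.9  58.2   1.7  34.8 516. ] circ [690.1   8.7] 30.2
```

View pics/t8.png

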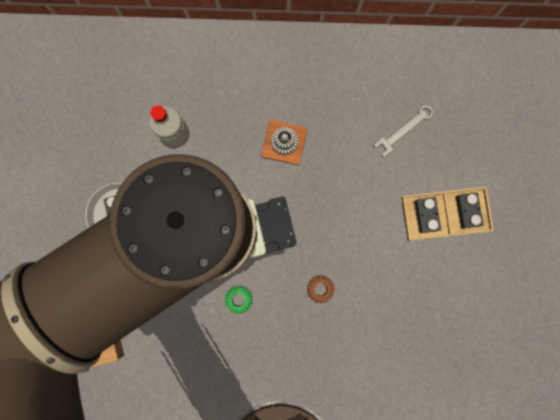

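View pics/s8.png

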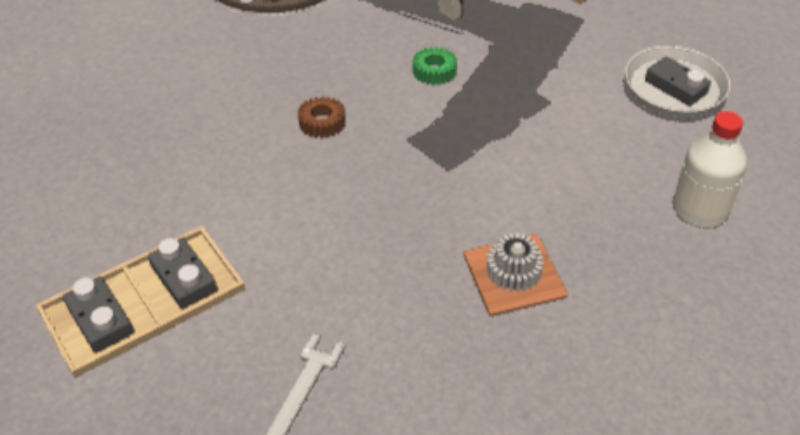

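Run:
```python
from h import *
p=cams.read_camera("scene");W=world(p)
m=(np.hypot(W[...,0]-.517,W[...,1]-.371)<.045)&(W[...,2]>.02)&(W[...,2]<.031)
Q=W[m];A=np.c_[Q[:,:2]-Q[:,:2].mean(0),np.ones(len(Q))];print(np.round(np.linalg.lstsq(A,Q[:,2],rcond=None)[0],4),len(Q))
near(W,.517,.371,.045,.02,.05)
print(robot.job_done())
```

```text
[-0.0164  0.0315  0.0255] 381
[519.4 369.2  77.6  46.8  16.   26.1 450. ] circ [519.7 369. ] 41.9
the job is handed in; nothing more can be done
None
```

The gearbox parts are put away and the job was handed in at about 35 s of the 128 s allowed. No unexpected contact forces showed at any reading.

- **Gears:** the wide gear is on the post at the bottom and the small one sits on it. The top camera shows both centred on the post, with the gear faces at about 30 mm and 44–50 mm against the expected 28 mm and 46 mm. The depth readings run 1–2 mm high.
- **Sound caps:** each lies flat in its own tray bay, boss side up. The tops read 27.7 mm against an expected 26 mm, and both are aligned with the tray.
- **Faulty cap:** it lies in the scrap dish, boss side up. Its top reads 25.5 mm against an expected 26 mm, with a fitted tilt of about 2°. I put that down to depth noise rather than a real lean.
- **Left alone:** the bottle, the wrench, and the brown and green look-alikes stand where they were. The gripper was empty and clear of everything at the end.

The top camera's view of the dish was partly blocked by the arm at the end, so its reading there was only partial. I used the scene camera for the dish instead. The top and wrist cameras disagreed by 2–3 mm throughout, which was within the clearances.

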